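# Tuck the blade holder's tab under its lip

## Robot

A 6-joint arm with a two-finger parallel gripper is mounted at the origin on a cart in front of the work surface, level with it; the furniture and walls round the work are solid. World frame = base frame: x ahead of the robot, y to its left, z up, the work surface at z = 0. Lengths are in m, angles in rad, forces in N, time in s.
With the tool pointing down it reaches from about 0.375 to 0.975 m from the base axis. Payload 3.8 kg.
Tool frame: the origin (TCP) lies at the very end of the fingers, on their centre line; the grasp point (between the pads) lies bot.grip_point_offset behind it (bot.grip_point_offset is the distance from the TCP to the grasp point, in m); z points along the fingers, y is the line along which they close (so a half turn about z gives the same grasp; the last joint's range is limited). The gripper opens to 85 mm and grips with 20 to 120 N. Pads are 22 mm wide; open, the fingers measure 114 mm over their backs; the gripper's body (76 mm by 85 mm) begins 54 mm behind the grasp point. The pads swing forward as they close: fully open they stand 13 mm farther back than shut.
Start: joints at [1.235, 0.264, 1.604, -0, 1.274, -0.037], TCP at [0.199, 0.645, 0.231] pointing down, gripper open.
Joint ranges: [-2.63, 2.63], [-0.94, 2.18], [0.31, 2.57], [-1.31, 4.45], [0, 2.66], [-2.55, 2.55]. Speed limits (rad/s): [2.57, 2.57, 3.14, 3.14, 3.14, 3.14].

## Interface

Orientations are given as a rotation vector (axis times angle).
In Python, from workcell import bot, vision gives the robot as it stands.
- The arm moves only by the tool play_rows, never from a script. Its argument "rows" is a list of rows, each an object of numbers: "dx", "dy", "dz": the shift along the tool's x, y, z as a fraction of full scale; "roll": the turn about the tool's z as a fraction of full scale; "fingers": the closure, from 0 (fully open) to 1 (shut). In form: [{"dx": .., "dy": .., "dz": .., "roll": .., "fingers": ..}, ...]. A call has 1 to 20 rows; each row shifts and turns the commanded pose from where the row before left it, along the tool's axes as they then stand; what a row does not reach is not made up. Full scale, the value 1, is 0.04 m for a shift and 4 degrees for a turn. A row lasts 1/12 s, in which the tool goes at most 41.7 mm and 7.16 degrees, less where a joint would pass 70% of its speed; a pose out of reach is approached as far as the arm can. A call with a number of a shift or a turn outside -1 to 1 is refused whole. A call with a gripper value outside its range is refused whole. The fingers move at their own pace and stop on an object; "grip_force" is the grip in N (left out, the last holds). Time passes only in rows, so rows that do not move let the fingers close. It gives the time, the measured TCP pose, the force and the opening at its end, in the units of the state.
- bot.read_state(): the state, without advancing time (a new reading comes with each control period).
- vision.read_camera(name): name is "side" or "top" or "wrist"; returns a dict with "pixels" (400x640x3 uint8, red, green, blue), "depth" (400x640 float32, m along the optical axis (not along the pixel's ray), 0 where there is no reading), "fx", "fy", "cx", "cy" (pixels), "distortion" ([k1, k2, p1, p2, k3] as OpenCV has them; the pictures are not rectified), "R" (3x3) and "t" (3): a world point X has camera coordinates R X + t. Camera axes: x right, y down, z forward; pixel columns grow to the right and rows downward; lengths in m; the calibration is good to about 2 mm. A picture is of the moment at which its call begins.
- bot.finish_job(): hands the job in, once; it reports no verdict.
The state is a dict: "time": time; "q": joint angles; "joint_vel": joint speeds; "joint_torque": joint torques, N m; "tool_pos": TCP position; "tcp_rot": TCP orientation; "wrist_force": force on the tool from outside, world axes, zero at the start; "torque": the same for the moment, N m; "width": opening from 0.0 (shut) to 1.0 (fully open).
Only numpy, scipy, OpenCV 4.12 (cv2) and the standard library are available. Lean on these libraries where they do the work, as an engineer would, in place of code of your own. Each camera call takes 0.05 s, during which the arm holds its last target. There are 200 camera calls.

## Task

The spare saw blade lies in its plywood holder on the saw table, and the holder's sprung metal tab stands open. Using only your fingertips, fold the tab down over the blade and, while it is held down, push it lengthwise until its free edge is fully home beneath the metal lip at the other end, so that it stays shut when you let go. Pick nothing up, and leave the blade and the things round the holder where they are.

Things in the scene. Friction and masses are not known exactly. Their poses are not given: they have to be found in the camera images.
- holder: plywood board 150 x 116 x 8 mm on four round magnet feet, stuck fast to the saw table (cannot move). Origin at the centre of its underside on the table; x runs lengthwise from the hinge end to the lip end, y across, z up. Board top at z = 12 mm. At the hinge end two steel lugs (up to z = 33 mm, 63 to 73 mm apart over y) carry the hinge; at the lip end a steel post 64 mm wide (x = 62 to 70 mm) carries the lip
- hinge (a point): the tab's hinge axis, middle of its length, at holder x = -58, y = 0, z = 26 mm; the axis runs along the holder's y. Its axes are the holder's
- lip_edge (a point): middle of the lower free edge of the lip, at holder x = 46, y = 0, z = 32 mm: the lip is a steel plate 64 mm wide and 5 mm thick that juts from the post towards the hinge, from x = 70 to x = 46 mm, open underneath
- tab_edge (a point): middle of the free edge of the metal tab. The tab is a flat aluminium strip 44 mm wide (along y), 4 mm thick, that reaches from 10 to 100 mm from the hinge axis when it is not slid out; this point is 100 mm from the axis in mid thickness. Its x axis points along the tab away from the hinge, z out of the tab's outer face (the face that is up when folded down)
- tab_rib (a point): middle of the top of a cross rib on the tab's outer face, 70 mm from the hinge axis when the tab is not slid out: 40 mm wide (across the tab), 5 mm thick, standing 8 mm proud of the face (its top 10 mm from the tab's mid plane). Axes as tab_edge. Fingertips set on the tab between hinge and rib can push against it
- fold (a joint): angle of the tab about its hinge, rad: 0 = folded down flat, parallel to the board (a stop), pi/2 = upright, more = leaning back away from the lip (stop at 1.95). A light spring opens it (rest 1.6, 0.10 N m/rad, friction 0.05 N m): pressing it flat takes about 3 N at 60 mm from the hinge, and it springs up again if let go untucked
- tuck (a joint): how far the tab has been slid lengthwise in its hinge carriage, away from the hinge towards the lip, m: 0 = drawn back (free edge clears the lip by 4 mm as it folds; it starts at most 2 mm out), 0.018 = fully out (stop; when folded, 14 mm of the tab lie beneath the lip). It stays where it is left; friction about 2.5 N. Folded, the tab's top is at z = 28 mm and passes 4 mm below the lip; it bears up against the lip when let go
- blade: loose round steel saw blade, 100 mm across, 3 mm thick, 20 mm bore round a 15 mm spigot, lying flat on the board. Origin at the centre of its underside, at about holder x = 4, y = 0, z = 12 mm, z up
- jar: bystander: low jar of washers with a lid, 68 mm across, 66 mm tall, beside the holder; origin at the centre of its underside
- offcut: bystander: flat pine offcut 65 x 91 x 18 mm, on the other side of the holder; origin at the centre of its underside
- sander: bystander: cork sanding block 60 x 106 x 32 mm, beyond the lip end of the holder; origin at the centre of its underside
Things that resemble listed ones, but are neither listed nor needed, are in the scene too. What is shaped like the blade but green is not meant.

How it is judged:
By the outcome, as a careful person would: the job done as asked, in the order asked, and still so for the second after the job is handed in, with the robot touching nothing.
It also fails if it takes over 38 s, if anything falls off the work surface, if the arm or the gripper's body presses on something with over 40 N, if the wrist force passes 120 N, or if a joint passes its speed limit or range.

## Working session

There is one attempt and no reset: what is moved stays moved. The work goes in short steps, Python scripts to look and compute and a tool call to move; the robot and the scene stay as the last step left them, time stands still between calls to the robot, and variables do not carry over. Pictures are saved under pics/ and viewed, on a budget of 10 in all, crops included, one or two more only if the job needs it, and the job is handed in when it is done.

Besides the shell and the picture viewer there is one more tool, called after "Emit:" as name(argument=value, ...), one argument or row to a line, values as JSON. play_rows: Moves the arm, as the interface text tells. Its arguments: {"type":"object","properties":{"rows":{"type":"array","items":{"type":"object","properties":{"dx":{"type":"number","minimum":-1,"maximum":1},"dy":{"type":"number","minimum":-1,"maximum":1},"dz":{"type":"number","minimum":-1,"maximum":1},"roll":{"type":"number","minimum":-1,"maximum":1},"fingers":{"type":"number"}}}},"grip_force":{"type":"number"}},"required":["rows"]}

```bash
mkdir -p pics
cat > h.py <<'E'
import numpy as np, cv2
from workcell import bot, vision
def cloud(c):
    d=c["depth"]; h,w=d.shape
    K=np.array([[c["fx"],0,c["cx"]],[0,c["fy"],c["cy"]],[0,0,1]])
    u,v=np.meshgrid(np.arange(w,dtype=np.float32),np.arange(h,dtype=np.float32))
    p=cv2.undistortPoints(np.stack([u,v],-1).reshape(-1,1,2),K,np.array(c["distortion"])).reshape(h,w,2)
    P=np.concatenate([p*d[...,None],d[...,None]],-1)
    return (P-np.array(c["t"]))@np.array(c["R"])
def save(c,n): cv2.imwrite(f"pics/{n}.png",c["pixels"][...,::-1])
E
python3 - <<'E'
from h import *
for n in ("top","side"):
    c=vision.read_camera(n); save(c,n+"0"); np.savez(n+"0.npz",P=cloud(c),rgb=c["pixels"],d=c["depth"])
    print(n,-np.array(c["R"]).T@c["t"])
print(bot.read_state(),bot.grip_point_offset)
E
```

```text
top [0.43525456 0.03996407 0.89452795]
side [ 0.51095147 -0.72631206  0.5102498 ]
{'time': 0.1, 'q': array([ 1.23511178e+00,  2.64663071e-01,  1.60522405e+00,  1.82364001e-05,
        1.27369687e+00, -3.69262090e-02]), 'joint_vel': array([-0.00015985, -0.00097153, -0.0024368 , -0.00153367,  0.00233239,
        0.00085146]), 'joint_torque': array([-7.30283627e-04, -5.16712904e+01, -3.68586838e+01, -8.16116540e-05,
        6.46748915e-03,  2.25232398e-06]), 'tool_pos': array([0.1984738 , 0.6444809 , 0.23010369]), 'tcp_rot': array([-4.67495796e-01, -3.10622240e+00,  3.06840125e-03]), 'wrist_force': array([-0.57998237, -0.14967836,  0.01229205]), 'torque': array([0.00637897, 0.00800921, 0.02486158]), 'width': 0.9992756689418919} 0.0187
```

View pics/top0.png

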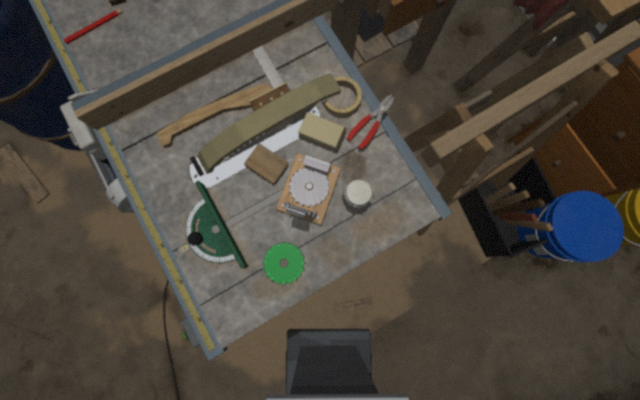

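View pics/side0.png

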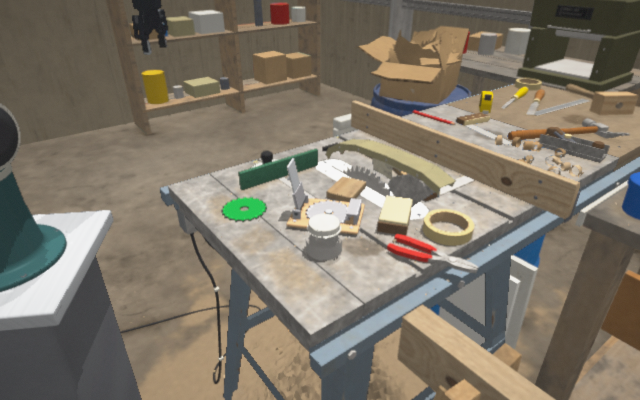

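The top view shows the holder centred near (309,188), with the hinge and upright tab near (300,212) and the lip at (317,163). The jar is at (358,194), the offcut at (266,164) and the sander at (322,131). In the side view the tab stands upright at (295,185). Next I measure the holder's pose.

Run:
```python
from h import *
t=np.load("top0.npz");P=t["P"];rgb=t["rgb"].astype(int)
for n,(u,v) in dict(cen=(309,188),hinge=(300,212),lip=(317,163),jar=(358,194),off=(266,164),sand=(322,131)).items(): print(n,P[v,u].round(4))
q=P[145:230,270:385].reshape(-1,3); c=rgb[145:230,270:385].reshape(-1,3)
# zoom picture
im=cv2.resize(t["rgb"][140:240,255:385][...,::-1],None,fx=6,fy=6,interpolation=cv2.INTER_CUBIC);cv2.imwrite("pics/zoom.png",im)
# board (orange-ish, z 8-18)
m=(q[:,2]>0.006)&(q[:,2]<0.02)&(c[:,0]-c[:,2]>35)
b=q[m][:,:2].astype(np.float32); print("board n",m.sum(),cv2.minAreaRect(b), np.median(q[m][:,2]))
for lo,hi in ((.033,.042),(.05,.2)):
    m=(q[:,2]>lo)&(q[:,2]<hi); n,lab=cv2.connectedComponents(((P[...,2]>lo)&(P[...,2]<hi))[145:230,270:385].astype(np.uint8))
    for k in range(1,n):
        s=q[lab.ravel()==k]
        if len(s)>15: print(lo,len(s),s.mean(0).round(4),s.max(0).round(3),s.min(0).round(3),cv2.minAreaRect(s[:,:2].astype(np.float32)))
```

```text
cen [0.6215 0.0621 0.0182]
hinge [0.548  0.0782 0.1234]
lip [0.6778 0.0425 0.0387]
jar [ 0.597  -0.0503  0.0655]
off [0.6825 0.167  0.0154]
sand [0.7608 0.03   0.0312]
board n 1207 ((0.6304358243942261, 0.03379113972187042), (0.18465034663677216, 0.24207907915115356), 4.638304710388184) 0.011887538121088533
0.033 261 [0.6769 0.0437 0.0364] [0.698 0.076 0.042] [0.656 0.012 0.033] ((0.677370011806488, 0.04363103210926056), (0.06357374042272568, 0.024558011442422867), 70.51302337646484)
0.05 590 [ 0.5989 -0.0515  0.0639] [ 0.63  -0.021  0.07 ] [ 0.569 -0.084  0.051] ((0.6002137660980225, -0.05131712555885315), (0.062402352690696716, 0.05975528806447983), 30.675806045532227)
0.05 173 [0.5545 0.086  0.094 ] [0.573 0.11  0.127] [0.541 0.057 0.052] ((0.5563635230064392, 0.08633303642272949), (0.05549446493387222, 0.02197152189910412), 72.07052612304688)
```

View pics/zoom.png

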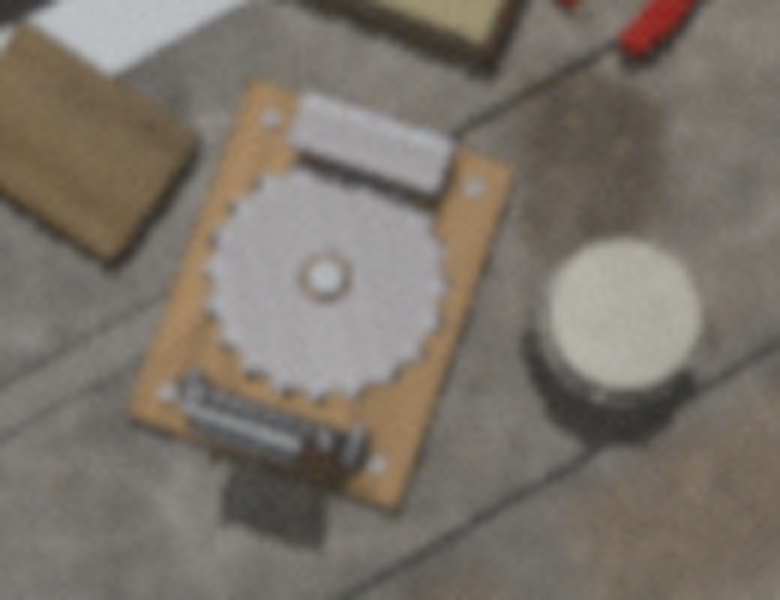

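The zoom shows the board corners at about (255,80), (512,170), (400,510) and (132,415). The lip is clear at (370,145), and the tab stands nearly upright over the hinge near (260,425). I'll turn those corners into a pose.

Run:
```python
from h import *
c=vision.read_camera("top")
K=np.array([[c["fx"],0,c["cx"]],[0,c["fy"],c["cy"]],[0,0,1]]);D=np.array(c["distortion"]);R=np.array(c["R"]);C=-R.T@c["t"]
uv=np.array([(255,80),(512,170),(400,510),(132,415),(325,277)],float)/6-.42+[255,140]
p=cv2.undistortPoints(uv.reshape(-1,1,2),K,D).reshape(-1,2)
r=np.c_[p,np.ones(5)]@R
W=C+r*((.012-C[2])/r[:,2])[:,None]; print(W.round(4))
cor=W[:4,:2]; mod=np.array([(75,58),(75,-58),(-75,-58),(-75,58)])/1000
M,_=cv2.estimateAffinePartial2D(mod,cor); print("scale",np.hypot(M[0,0],M[1,0]),"yaw",np.degrees(np.arctan2(M[1,0],M[0,0])),M[:,2])
T=np.load("top0.npz")["P"];S=np.load("side0.npz")["P"]
yaw=np.arctan2(M[1,0],M[0,0]);cs,sn=np.cos(yaw),np.sin(yaw)
for nm,P in(("top",T),("side",S)):
    q=P.reshape(-1,3)-[*M[:,2],0]; h=np.c_[q[:,0]*cs+q[:,1]*sn,-q[:,0]*sn+q[:,1]*cs,q[:,2]]*1000
    h=h[(abs(h[:,1])<50)&(abs(h[:,0])<85)&(h[:,2]>5)&(h[:,2]<150)]
    L=h[(h[:,2]>33)&(h[:,0]>35)&(h[:,2]<45)]; print(nm,"lip",len(L),np.percentile(L,[2,50,98],axis=0).round(1).tolist())
    t=h[(h[:,2]>45)&(h[:,0]<20)]; print("tab",len(t),np.percentile(t,[2,50,98],axis=0).round(1).tolist())
    for z in range(45,135,10):
        s=t[(t[:,2]>=z)&(t[:,2]<z+10)]
        if len(s): print(z,len(s),np.percentile(s[:,0],[5,50,95]).round(1),np.percentile(s[:,1],[5,95]).round(1))
s=bot.read_state();print(s["tool_pos"],cv2.Rodrigues(s["tcp_rot"])[0].round(3).tolist())
```

```text
[[ 0.7114  0.0916  0.012 ]
 [ 0.6727 -0.0134  0.012 ]
 [ 0.5339  0.0331  0.012 ]
 [ 0.5725  0.1398  0.012 ]
 [ 0.6284  0.0628  0.012 ]]Traceback (most recent call last):
  File "<stdin>", line 9, in <module>
cv2.error: OpenCV(4.12.0) /io/opencv/modules/calib3d/src/ptsetreg.cpp:1108: error: (-215:Assertion failed) count >= 0 && to.checkVector(2) == count in function 'estimateAffinePartial2D'
```

Run:
```python
from h import *
cor=np.array([[.7114,.0916],[.6727,-.0134],[.5339,.0331],[.5725,.1398]])
d=(cor[0]+cor[1]-cor[2]-cor[3])/2; e=(cor[0]+cor[3]-cor[1]-cor[2])/2
print(np.linalg.norm(d),np.linalg.norm(e),np.degrees([np.arctan2(d[1],d[0]),np.arctan2(-e[0],e[1])]))
yaw=(np.arctan2(d[1],d[0])+np.arctan2(-e[0],e[1]))/2;o=cor.mean(0);print("yaw",np.degrees(yaw),o)
cs,sn=np.cos(yaw),np.sin(yaw)
for nm in("top","side"):
    P=np.load(nm+"0.npz")["P"]
    q=P.reshape(-1,3)-[*o,0]; h=np.c_[q[:,0]*cs+q[:,1]*sn,-q[:,0]*sn+q[:,1]*cs,q[:,2]]*1000
    h=h[(abs(h[:,1])<50)&(abs(h[:,0])<85)&(h[:,2]>5)&(h[:,2]<150)]
    L=h[(h[:,2]>33)&(h[:,0]>35)&(h[:,2]<45)]; print(nm,"lip",len(L),np.percentile(L,[2,50,98],axis=0).round(1).tolist())
    t=h[(h[:,2]>45)&(h[:,0]<20)]
    for z in range(45,135,10):
        s=t[(t[:,2]>=z)&(t[:,2]<z+10)]
        if len(s): print(z,len(s),np.percentile(s[:,0],[5,50,95]).round(1),np.percentile(s[:,1],[5,95]).round(1))
s=bot.read_state();print(s["tool_pos"],cv2.Rodrigues(s["tcp_rot"])[0].round(3).tolist())
```

```text
0.1467015507757161 0.11268560245213229 [-18.83017104 -20.05912726]
yaw -19.444649151023945 [0.622625 0.062775]
top lip 261 [[46.1, -30.1, 33.7], [57.4, 0.2, 36.4], [69.3, 30.4, 39.2]]
45 8 [-63.  -58.2 -57.4] [-27.5  23.8]
55 13 [-63.3 -60.2 -59.3] [-19.7  20.4]
65 36 [-65.9 -63.  -61.3] [-26.3  26.4]
75 6 [-67.2 -66.7 -65.8] [-20.2   8.5]
85 18 [-81.  -77.6 -67.8] [-18.7  16. ]
95 44 [-80.8 -77.8 -70.1] [-17.5  18.5]
105 5 [-72.8 -72.6 -71.8] [-18.3   9.9]
115 40 [-78.9 -76.9 -73.5] [-18.5  20. ]
125 8 [-78.1 -76.8 -75.3] [-18.8  18.7]
side lip 204 [[45.9, -31.9, 34.3], [57.9, -4.4, 39.5], [69.1, 30.2, 41.6]]
45 53 [-63.8 -58.8 -57.3] [-28.6  23.3]
55 54 [-65.9 -60.6 -59.3] [-28.4  23.6]
65 63 [-67.3 -63.2 -61.4] [-27.5  24.5]
75 42 [-68.8 -67.  -65.5] [-21.7  16.2]
85 41 [-70.8 -69.1 -68.1] [-22.5  17.7]
95 47 [-80.6 -71.1 -69.9] [-21.2  17.3]
105 40 [-74.8 -72.9 -71.8] [-22.2  19.2]
115 42 [-77.3 -74.8 -73.2] [-21.1  17.2]
125 23 [-79.1 -76.7 -75.1] [-20.6  16.3]
[0.19848543 0.64455579 0.23021272] [[-0.956, 0.294, -0.001], [0.294, 0.956, -0.002], [0.0, -0.002, -1.0]]
```

The holder's origin is at (0.6226, 0.0628) with yaw -19.5°. The lip depth agrees: x runs 46 to 69 mm in both views. The tab leans back at about 1.79 rad. I'll align the tool, shut the fingers and move behind the tab, staying high.

Emit:
play_rows(
  rows=[
    {"roll": 0.6, "fingers": 1},
    {"dx": -0.73, "dy": -0.635, "fingers": 1},
    {"dx": -0.73, "dy": -0.635, "fingers": 1},
    {"dx": -0.73, "dy": -0.635, "fingers": 1},
    {"dx": -0.73, "dy": -0.635, "fingers": 1},
    {"dx": -0.73, "dy": -0.635, "fingers": 1},
    {"dx": -0.73, "dy": -0.635, "fingers": 1},
    {"dx": -0.73, "dy": -0.635, "fingers": 1},
    {"dx": -0.73, "dy": -0.635, "fingers": 1},
    {"dx": -0.73, "dy": -0.635, "fingers": 1},
    {"dx": -0.73, "dy": -0.635, "fingers": 1},
    {"dx": -0.73, "dy": -0.635, "fingers": 1},
    {"dx": -0.73, "dy": -0.635, "fingers": 1},
    {"dx": -0.73, "dy": -0.635, "fingers": 1},
    {"dx": -0.73, "dy": -0.635, "fingers": 1},
    {"dx": -0.73, "dy": -0.635, "fingers": 1},
    {"dx": -0.73, "dy": -0.635, "fingers": 1},
    {"fingers": 1},
    {"fingers": 1},
  ],
)

```text
validation failed for argument at $.ro...
```

```bash
cat >> h.py <<'E'
o=np.array([.6226,.0628,0]);yaw=np.radians(-19.5);Rh=np.array([[np.cos(yaw),-np.sin(yaw),0],[np.sin(yaw),np.cos(yaw),0],[0,0,1]])
def H(p): return ((np.asarray(p)-o)@Rh*1000)
def st():
    s=bot.read_state();R=cv2.Rodrigues(s["tcp_rot"])[0]
    print("t",round(s["time"],2),"holder tcp",H(s["tool_pos"]).round(1),"toolx yaw",round(np.degrees(np.arctan2(R[1,0],R[0,0])),2),"tilt",R[2].round(3),"F",(s["wrist_force"]@Rh).round(1),"w",s["width"])
def tab(n):
    c=vision.read_camera(n);h=H(cloud(c).reshape(-1,3)).reshape(400,640,3);return c,h
E
python3 - <<'E'
from h import *
st()
E
```

```text
t 0.15 holder tcp [-594.   406.8  230.2] toolx yaw 162.88 tilt [ 0.    -0.002 -1.   ] F [ 0.2 -0.6  1.1] w 1.000935707246513
```

The call was refused as malformed, most likely because every row needs all its fields. I'll send it again with them filled in.

Emit:
play_rows(
  rows=[
    {"dx": 0, "dy": 0, "dz": 0, "roll": 0.6, "fingers": 1},
    {"dx": -0.73, "dy": -0.635, "dz": 0, "roll": 0, "fingers": 1},
    {"dx": -0.73, "dy": -0.635, "dz": 0, "roll": 0, "fingers": 1},
    {"dx": -0.73, "dy": -0.635, "dz": 0, "roll": 0, "fingers": 1},
    {"dx": -0.73, "dy": -0.635, "dz": 0, "roll": 0, "fingers": 1},
    {"dx": -0.73, "dy": -0.635, "dz": 0, "roll": 0, "fingers": 1},
    {"dx": -0.73, "dy": -0.635, "dz": 0, "roll": 0, "fingers": 1},
    {"dx": -0.73, "dy": -0.635, "dz": 0, "roll": 0, "fingers": 1},
    {"dx": -0.73, "dy": -0.635, "dz": 0, "roll": 0, "fingers": 1},
    {"dx": -0.73, "dy": -0.635, "dz": 0, "roll": 0, "fingers": 1},
    {"dx": -0.73, "dy": -0.635, "dz": 0, "roll": 0, "fingers": 1},
    {"dx": -0.73, "dy": -0.635, "dz": 0, "roll": 0, "fingers": 1},
    {"dx": -0.73, "dy": -0.635, "dz": 0, "roll": 0, "fingers": 1},
    {"dx": -0.73, "dy": -0.635, "dz": 0, "roll": 0, "fingers": 1},
    {"dx": -0.73, "dy": -0.635, "dz": 0, "roll": 0, "fingers": 1},
    {"dx": -0.73, "dy": -0.635, "dz": 0, "roll": 0, "fingers": 1},
    {"dx": -0.73, "dy": -0.635, "dz": 0, "roll": 0, "fingers": 1},
    {"dx": 0, "dy": 0, "dz": 0, "roll": 0, "fingers": 1},
    {"dx": 0, "dy": 0, "dz": 0, "roll": 0, "fingers": 1},
  ],
)

```text
time: 1.73
tool_pos: [0.5038, 0.1041, 0.2309]
tcp_rot: [-0.539, -3.094, 0.0]
wrist_force: [0.5, 1.4, 0.2]
width: -0.003
```

Run:
```python
from h import *
st()
```

```text
t 1.73 holder tcp [-125.8   -0.8  230.9] toolx yaw 160.23 tilt [ 0.001 -0.    -1.   ] F [0.  1.5 0.2] w -0.0028180569951304895
```

Emit:
play_rows(
  rows=[
    {"dx": 0, "dy": 0, "dz": 0.8, "roll": 0, "fingers": 1},
    {"dx": 0, "dy": 0, "dz": 0.8, "roll": 0, "fingers": 1},
    {"dx": 0, "dy": 0, "dz": 0.8, "roll": 0, "fingers": 1},
    {"dx": 0, "dy": 0, "dz": 0.7, "roll": 0, "fingers": 1},
    {"dx": -0.3, "dy": 0, "dz": 0, "roll": 0, "fingers": 1},
    {"dx": -0.3, "dy": 0, "dz": 0, "roll": 0, "fingers": 1},
    {"dx": -0.3, "dy": 0, "dz": 0, "roll": 0, "fingers": 1},
    {"dx": -0.2, "dy": 0, "dz": -0.03, "roll": 0, "fingers": 1},
    {"dx": -0.2, "dy": 0, "dz": -0.03, "roll": 0, "fingers": 1},
    {"dx": -0.2, "dy": 0, "dz": -0.03, "roll": 0, "fingers": 1},
    {"dx": -0.2, "dy": 0, "dz": 0.03, "roll": 0, "fingers": 1},
    {"dx": -0.2, "dy": 0, "dz": 0.03, "roll": 0, "fingers": 1},
    {"dx": -0.2, "dy": 0, "dz": 0.03, "roll": 0, "fingers": 1},
    {"dx": 0, "dy": 0, "dz": 0, "roll": 0, "fingers": 1},
  ],
)

```text
time: 2.9
tool_pos: [0.5839, 0.0773, 0.1072]
tcp_rot: [0.533, 3.095, -0.0]
wrist_force: [0.5, 0.1, 0.2]
width: -0.004
```

Run:
```python
from h import *
st()
c,h=tab("side"); cv2.imwrite("pics/s1.png",cv2.resize(c["pixels"][130:260,210:410][...,::-1],None,fx=4,fy=4,interpolation=cv2.INTER_CUBIC))
```

```text
t 2.9 holder tcp [-41.3   0.7 107.2] toolx yaw 160.45 tilt [-0.001  0.    -1.   ] F [0.4 0.2 0.2] w -0.0038586777558964006
```

View pics/s1.png

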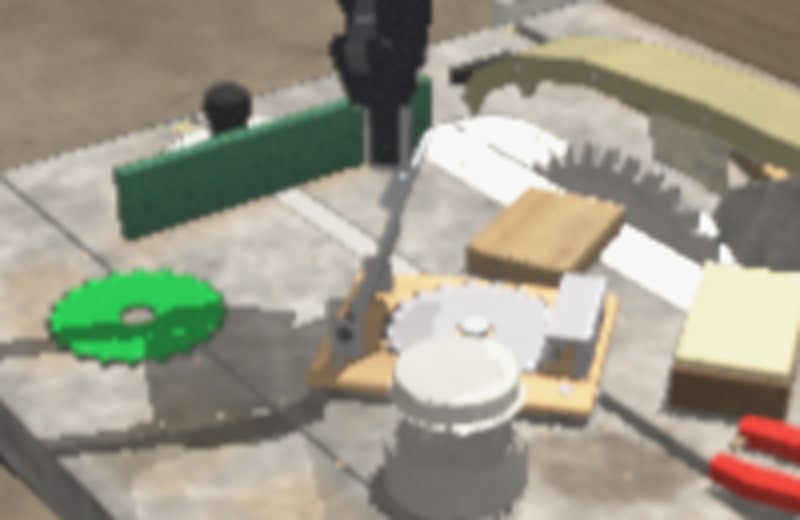

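The tab now leans forward, from its hinge at (345,330) to its tip at (425,125), pushed by the fingers whose tip is at (385,163). I'll push a little farther so that friction holds it, then back off and look.

Emit:
play_rows(
  rows=[
    {"dx": -0.19, "dy": -0.01, "dz": 0.09, "roll": 0, "fingers": 1},
    {"dx": -0.19, "dy": -0.01, "dz": 0.09, "roll": 0, "fingers": 1},
    {"dx": -0.15, "dy": 0, "dz": 0.07, "roll": 0, "fingers": 1},
    {"dx": 0, "dy": 0, "dz": 0, "roll": 0, "fingers": 1},
    {"dx": 0.4, "dy": 0, "dz": -0.1, "roll": 0, "fingers": 1},
    {"dx": 0.6, "dy": 0, "dz": 0, "roll": 0, "fingers": 1},
    {"dx": 0, "dy": 0, "dz": 0, "roll": 0, "fingers": 1},
  ],
)

```text
time: 3.53
tool_pos: [0.5607, 0.084, 0.1002]
tcp_rot: [-0.531, -3.092, 0.001]
wrist_force: [-1.2, 0.3, 0.2]
width: 0.001
```

Run:
```python
from h import *
st()
for n in("side","top"):
    c,h=tab(n)
    m=(abs(h[...,1])<12)&(h[...,2]>42)&(h[...,2]<118)&(h[...,0]>-60)&(h[...,0]<20)
    t=h[m]
    if n=="side": cv2.imwrite("pics/s2.png",cv2.resize(c["pixels"][130:260,210:410][...,::-1],None,fx=4,fy=4,interpolation=cv2.INTER_CUBIC))
    for z in range(42,118,6):
        s=t[(t[:,2]>=z)&(t[:,2]<z+6)]
        if len(s): print(n,z,len(s),np.percentile(s[:,0],[5,50,95]).round(1))
```

```text
t 3.53 holder tcp [-65.4  -0.7 100.2] toolx yaw 160.51 tilt [ 0.004 -0.002 -1.   ] F [-1.3 -0.1  0.2] w 0.0014371824915108361
side 42 5 [-51.1 -50.8 -48.2]
side 48 3 [-45.3 -45.2 -45.1]
side 54 5 [-42.5 -42.2 -39.9]
side 60 4 [-39.3 -36.7 -32.8]
side 66 5 [-34.4 -34.  -31.4]
side 72 1 [-28.9 -28.9 -28.9]
side 78 1 [-25.7 -25.7 -25.7]
side 90 29 [-25.4 -21.2 -15.6]
side 96 4 [-14.3 -12.2 -11.8]
side 102 10 [-59.7 -55.   -7.8]
side 108 26 [-59.1  -6.2  -0.7]
side 114 6 [-57.9 -55.7 -55.2]
```

View pics/s2.png

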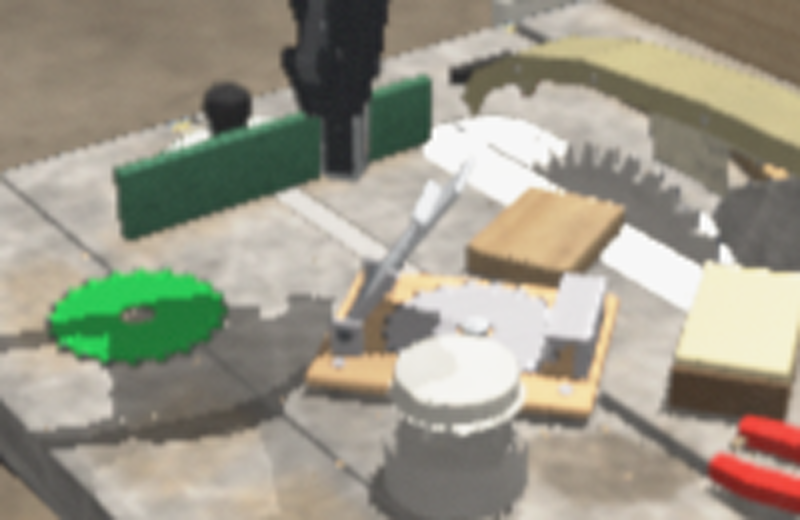

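The tab stays at about 1.0 rad with its tip near (465,165), and the fingers are clear at (345,175). Now I lower the fingertips behind it, between hinge and rib, and fold it to about 0.4 rad.

Emit:
play_rows(
  rows=[
    {"dx": 0, "dy": 0, "dz": 0.41, "roll": 0, "fingers": 1},
    {"dx": 0, "dy": 0, "dz": 0.41, "roll": 0, "fingers": 1},
    {"dx": -0.26, "dy": 0.01, "dz": 0, "roll": 0, "fingers": 1},
    {"dx": -0.26, "dy": 0.01, "dz": 0, "roll": 0, "fingers": 1},
    {"dx": -0.1, "dy": 0, "dz": 0.07, "roll": 0, "fingers": 1},
    {"dx": -0.1, "dy": 0, "dz": 0.07, "roll": 0, "fingers": 1},
    {"dx": -0.08, "dy": 0, "dz": 0.09, "roll": 0, "fingers": 1},
    {"dx": -0.08, "dy": 0, "dz": 0.09, "roll": 0, "fingers": 1},
    {"dx": -0.06, "dy": 0, "dz": 0.1, "roll": 0, "fingers": 1},
    {"dx": -0.06, "dy": 0, "dz": 0.1, "roll": 0, "fingers": 1},
    {"dx": 0, "dy": 0, "dz": 0, "roll": 0, "fingers": 1},
    {"dx": 0, "dy": 0, "dz": 0, "roll": 0, "fingers": 1},
  ],
)

```text
time: 4.63
tool_pos: [0.602, 0.0708, 0.0471]
tcp_rot: [-0.532, -3.095, 0.0]
wrist_force: [1.0, -0.0, 1.9]
width: -0.002
```

Run:
```python
from h import *
st()
c,h=tab("side")
cv2.imwrite("pics/s3.png",cv2.resize(c["pixels"][160:260,260:400][...,::-1],None,fx=5,fy=5,interpolation=cv2.INTER_CUBIC))
for n in ("side","top"):
    if n=="top": c,h=tab(n)
    m=(abs(h[...,1])<26)&(h[...,2]>34)&(h[...,2]<90)&(h[...,0]>-5)&(h[...,0]<45);t=h[m]
    for x in range(-5,45,5):
        s=t[(t[:,0]>=x)&(t[:,0]<x+5)]
        if len(s): print(n,x,len(s),np.percentile(s[:,2],[5,50,95]).round(1),s[:,0].max().round(1))
```

```text
t 4.63 holder tcp [-22.1   0.7  47.1] toolx yaw 160.48 tilt [ 0.001 -0.    -1.   ] F [1.  0.3 1.9] w -0.002110865887574155
side -5 16 [53.4 55.2 58.7] -0.1
side 0 36 [55.6 64.4 67.2] 5.0
side 5 31 [56.7 59.8 62.7] 9.8
side 10 23 [59.4 61.6 63.3] 15.0
side 15 26 [62.2 63.7 65. ] 19.7
side 20 24 [64.1 66.1 67.3] 24.6
side 25 25 [65.6 68.3 70.2] 29.9
side 30 21 [66.9 69.3 70.6] 33.2
```

View pics/s3.png

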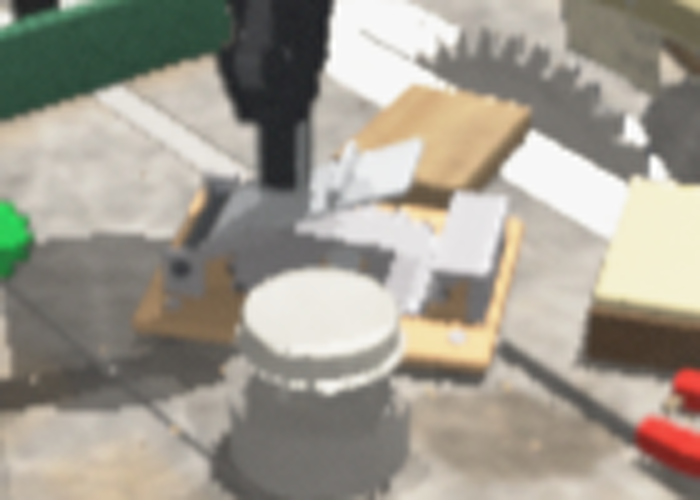

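The tab is at about 0.4 rad and its free edge is at x≈33 mm, a radius of about 100 mm, so it is not slid out. The fingertips sit behind the rib at about (330,180). I'll fold it flat and press lightly.

Emit:
play_rows(
  rows=[
    {"dx": -0.02, "dy": 0, "dz": 0.12, "roll": 0, "fingers": 1},
    {"dx": -0.02, "dy": 0, "dz": 0.12, "roll": 0, "fingers": 1},
    {"dx": 0, "dy": 0, "dz": 0.12, "roll": 0, "fingers": 1},
    {"dx": 0, "dy": 0, "dz": 0.11, "roll": 0, "fingers": 1},
    {"dx": 0, "dy": 0, "dz": 0.03, "roll": 0, "fingers": 1},
    {"dx": 0, "dy": 0, "dz": 0, "roll": 0, "fingers": 1},
    {"dx": 0, "dy": 0, "dz": 0, "roll": 0, "fingers": 1},
  ],
)

```text
time: 5.32
tool_pos: [0.6049, 0.0702, 0.0279]
tcp_rot: [0.532, 3.094, 0.0]
wrist_force: [3.2, -1.5, 4.2]
width: 0.0
```

Run:
```python
from h import *
st()
for n in ("side","top"):
    c,h=tab(n)
    m=(abs(h[...,1])<26)&(h[...,2]>20)&(h[...,2]<60)&(h[...,0]>-10)&(h[...,0]<60);t=h[m]
    for x in range(-10,60,5):
        s=t[(t[:,0]>=x)&(t[:,0]<x+5)]
        if len(s): print(n,x,len(s),np.percentile(s[:,2],[5,50,95]).round(1),s[:,0].max().round(1))
```

```text
t 5.32 holder tcp [-19.2   1.   27.9] toolx yaw 160.48 tilt [-0.002  0.001 -1.   ] F [ 3.5 -0.4  4.2] w 0.00018208473792495313
side -10 51 [28.8 31.8 56. ] -5.2
side -5 26 [29.5 30.5 31.6] -0.2
side 0 26 [29.1 30.8 31.9] 4.9
side 5 19 [27.4 31.1 37.2] 9.7
side 10 43 [29.7 36.6 39.3] 15.0
side 15 28 [29.1 30.4 31.9] 19.9
side 20 25 [28.8 30.9 32. ] 24.9
side 25 30 [28.6 30.8 32.1] 30.0
side 30 28 [28.4 30.3 32. ] 34.9
side 35 28 [29.5 30.7 32.1] 40.0
side 40 10 [29.2 30.2 31.5] 41.4
side 45 28 [38.5 39.4 41. ] 49.9
side 50 28 [38.3 39.8 40.9] 54.8
side 55 32 [38.6 40.  41.3] 59.9
```

The tab is flat, with its top level about 9 mm under the lip's top as expected. The free edge is at x≈41 mm, not yet under the lip. I'll press a little more and slide forward to meet the rib.

Emit:
play_rows(
  rows=[
    {"dx": 0, "dy": -0.02, "dz": 0.05, "roll": 0, "fingers": 1},
    {"dx": -0.1, "dy": 0, "dz": 0, "roll": 0, "fingers": 1},
    {"dx": -0.1, "dy": 0, "dz": 0, "roll": 0, "fingers": 1},
    {"dx": -0.1, "dy": 0, "dz": 0, "roll": 0, "fingers": 1},
    {"dx": -0.1, "dy": 0, "dz": 0, "roll": 0, "fingers": 1},
    {"dx": -0.1, "dy": 0, "dz": 0, "roll": 0, "fingers": 1},
    {"dx": -0.1, "dy": 0, "dz": 0, "roll": 0, "fingers": 1},
    {"dx": 0, "dy": 0, "dz": 0, "roll": 0, "fingers": 1},
  ],
)

```text
time: 6.08
tool_pos: [0.6236, 0.0632, 0.0266]
tcp_rot: [-0.533, -3.089, -0.002]
wrist_force: [-7.5, 4.4, 17.4]
width: -0.001
```

Run:
```python
from h import *
st()
```

```text
t 6.08 holder tcp [ 0.8  0.7 26.6] toolx yaw 160.42 tilt [ 0.007  0.    -1.   ] F [-8.5  1.7 17.4] w -0.0008966514552437697
```

Emit:
play_rows(
  rows=[
    {"dx": -0.1, "dy": 0, "dz": -0.01, "roll": 0, "fingers": 1},
    {"dx": -0.1, "dy": 0, "dz": 0, "roll": 0, "fingers": 1},
    {"dx": -0.1, "dy": 0, "dz": 0, "roll": 0, "fingers": 1},
    {"dx": -0.1, "dy": 0, "dz": 0, "roll": 0, "fingers": 1},
    {"dx": 0, "dy": 0, "dz": 0, "roll": 0, "fingers": 1},
  ],
)

```text
time: 6.5
tool_pos: [0.6375, 0.0576, 0.0262]
tcp_rot: [-0.532, -3.087, -0.001]
wrist_force: [-7.7, 4.0, 15.1]
width: 0.001
```

```bash
cat >> h.py <<'E'
def prof():
    c,h=tab("side")
    m=(abs(h[...,1])<20)&(h[...,2]>20)&(h[...,2]<60)&(h[...,0]>0)&(h[...,0]<60);t=h[m]
    for x in range(0,60,3):
        s=t[(t[:,0]>=x)&(t[:,0]<x+3)]
        if len(s): print(x,len(s),np.percentile(s[:,2],[5,50,95]).round(1))
    return c
E
python3 - <<'E'
from h import *
st();prof()
E
```

```text
t 6.5 holder tcp [15.8  0.1 26.2] toolx yaw 160.45 tilt [ 0.009 -0.001 -1.   ] F [-8.6  1.2 15.1] w 0.0013320059510607898
0 8 [28.8 30.3 31.1]
3 16 [28.6 36.8 56.6]
6 18 [27.3 34.5 53.4]
9 24 [27.7 43.3 57.1]
12 21 [27.9 41.1 56.8]
15 21 [27.5 38.1 57. ]
18 23 [29.4 44.1 57.7]
21 29 [28.7 43.  57.9]
24 25 [29.  42.7 57.5]
27 16 [32.6 36.5 38. ]
30 27 [28.  32.5 37.8]
33 14 [27.2 29.3 29.8]
36 16 [28.2 29.  30.2]
39 14 [27.3 29.1 29.9]
42 5 [28.6 28.9 31. ]
45 11 [38.2 40.2 40.4]
48 16 [35.6 39.3 40.6]
51 12 [38.6 39.9 41.2]
54 15 [38.4 39.8 41.1]
57 12 [39.2 40.1 41. ]
```

The rib now spans about x 27 to 32 mm, which is close to fully out. I'll push until the force rises, which would show the stop.

Emit:
play_rows(
  rows=[
    {"dx": -0.1, "dy": 0, "dz": 0, "roll": 0, "fingers": 1},
    {"dx": -0.1, "dy": 0, "dz": 0, "roll": 0, "fingers": 1},
    {"dx": 0, "dy": 0, "dz": 0, "roll": 0, "fingers": 1},
  ],
)

```text
time: 6.8
tool_pos: [0.6387, 0.057, 0.0247]
tcp_rot: [-0.531, -3.073, -0.002]
wrist_force: [-21.6, 9.8, 23.4]
width: -0.001
```

Run:
```python
from h import *
st()
```

```text
t 6.8 holder tcp [17.1 -0.1 24.7] toolx yaw 160.39 tilt [ 0.023 -0.003 -1.   ] F [-23.6   2.   23.4] w -0.0007133737489800559
```

The fingers moved only 1.3 mm for 8 mm commanded and the force reached 24 N, so the tab is at its stop. I'll ease off the forward push, keeping it slightly positive, then lift straight up.

Emit:
play_rows(
  rows=[
    {"dx": 0.1, "dy": 0, "dz": 0, "roll": 0, "fingers": 1},
    {"dx": 0.05, "dy": 0, "dz": -0.06, "roll": 0, "fingers": 1},
    {"dx": 0, "dy": 0, "dz": -0.1, "roll": 0, "fingers": 1},
    {"dx": 0, "dy": 0, "dz": -0.15, "roll": 0, "fingers": 1},
    {"dx": 0, "dy": 0, "dz": -0.4, "roll": 0, "fingers": 1},
    {"dx": 0.4, "dy": 0, "dz": -0.8, "roll": 0, "fingers": 1},
    {"dx": 0.4, "dy": 0, "dz": -0.8, "roll": 0, "fingers": 1},
    {"dx": 0.4, "dy": 0, "dz": -0.8, "roll": 0, "fingers": 1},
    {"dx": 0.4, "dy": 0, "dz": -0.8, "roll": 0, "fingers": 1},
    {"dx": 0, "dy": 0, "dz": 0, "roll": 0, "fingers": 1},
  ],
)

```text
time: 7.63
tool_pos: [0.584, 0.0782, 0.1892]
tcp_rot: [0.53, 3.089, 0.004]
wrist_force: [1.4, 0.6, 1.1]
width: 0.001
```

Run:
```python
from h import *
st();c=prof()
a=cv2.resize(c["pixels"][150:260,240:400][...,::-1],None,fx=3.5,fy=3.5,interpolation=cv2.INTER_CUBIC)
c,h=tab("top"); b=cv2.resize(c["pixels"][130:240,255:385][...,::-1],None,fx=3,fy=a.shape[0]/110,interpolation=cv2.INTER_CUBIC)[:,:]
b=cv2.resize(c["pixels"][140:240,265:375][...,::-1],(230,209),interpolation=cv2.INTER_CUBIC)
v=np.zeros((a.shape[0],790,3),np.uint8);v[:,:560]=a;v[:209,560:]=b;cv2.imwrite("pics/f.png",v)
P=h
for n,(u,w) in dict(jar=(358,194),off=(266,164),sand=(322,131)).items(): print(n,(P[w,u]/1000@Rh.T+o).round(4))
m=(abs(h[...,1])<20)&(h[...,2]>33)&(h[...,2]<60)&(h[...,0]>5)&(h[...,0]<43);print("rib top",h[m].mean(0).round(1),m.sum())
```

```text
t 7.63 holder tcp [-41.5   1.6 189.2] toolx yaw 160.53 tilt [-0.007  0.004 -1.   ] F [1.2 1.  1.1] w 0.0010700410923168513
0 14 [27.7 32.8 33.9]
3 13 [31.9 33.1 34.3]
6 15 [31.3 33.4 34.3]
9 15 [31.5 33.1 34.4]
12 16 [32.2 33.2 35. ]
15 13 [32.4 33.4 35. ]
18 15 [32.5 33.4 35.1]
21 12 [33.3 34.  35. ]
24 8 [31.9 34.2 38.4]
27 18 [36.  41.4 42.3]
30 24 [33.8 36.3 42.8]
33 14 [32.6 34.2 35.3]
36 14 [32.3 34.1 35.7]
39 14 [32.2 34.1 35.6]
42 11 [33.4 34.3 35.3]
45 11 [37.9 39.5 41.1]
48 15 [38.9 40.  41.2]
51 15 [38.9 39.3 40.4]
54 14 [38.5 39.5 41. ]
57 15 [38.7 39.4 40.6]
jar [ 0.5969 -0.0502  0.0662]
off [0.5577 0.1029 0.4592]
sand [0.5607 0.0361 0.5617]
rib top [ 33.1 -16.6  37. ] 4
```

View pics/f.png

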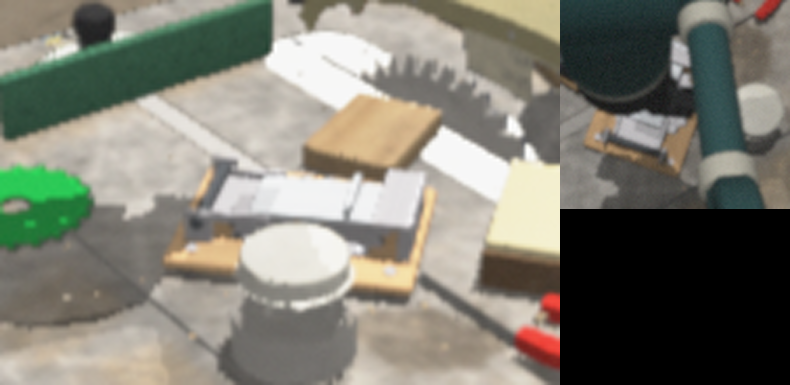

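The tab lies shut with the gripper clear. Its top is up against the lip, and the rib at (355,195) sits where a fully slid-out tab would put it. The jar, offcut and sander look unmoved. Handing in.

```bash
python3 -c "
from h import *
print(bot.finish_job())"
```

```text
the job is handed in; nothing more can be done
None
```

The tab is folded down over the blade and slid home beneath the lip. It stayed shut when I let go, and I handed the job in at about 7.7 s on the robot's clock.

I used the shut fingertips only. They tipped the tab forward and folded it flat from behind the rib. They then held it down and pushed the rib lengthwise, and lifted straight off.

**Last checks**
- **Stop reached:** at the end the fingers moved 1.3 mm for 8 mm commanded and the force rose to 24 N. The highest reading between moves was about 33 N in all, against the 120 N limit.
- **Tab position:** after release the rib's hinge-side face was at holder x ≈ 27–28 mm; fully out would be 27.5 mm. The tab's top reads about 32 mm, so it bears up against the lip. That figure takes off about 2 mm, because the side camera reads the known lip height that much too high.
- **Things round the holder:** the jar measured within a millimetre of where it started.

**Not fully confirmed**
- **Offcut and sander:** the arm hid both from the top camera, so their last numbers are meaningless. In the side picture both look unmoved.
- **Blade:** I did not re-measure it. The tab covers it and nothing touched it.
- **First move call:** it was refused as malformed before any motion, and I sent it again with every field filled in.

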